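# Load the preamplifier's module and hold its knob pressed

### The arm

A 6-joint arm with a two-finger parallel gripper is mounted at the origin on the work surface. World frame = base frame: x ahead of the robot, y to its left, z up, the work surface at z = 0. Lengths are in m, angles in rad, forces in N, time in s.
With the tool pointing down it reaches from about 0.3 to 0.775 m from the base axis. Payload 14.6 kg.
Tool frame: the origin (TCP) lies midway between the tips of the shut fingers; the grasp point (between the pads) lies 19 mm behind it (ctrl.tcp_to_grasp is the z of the grasp point in the tool frame, in m); z points along the fingers, y is the line along which they close (so a half turn about z gives the same grasp; the last joint's range is limited). The gripper opens to 94 mm and grips with 3 to 60 N. Pads are 16 mm wide; open, the fingers measure 119 mm over their backs; the gripper's body (75 mm by 177 mm) begins 78 mm behind the grasp point.
Start: joints at [-1.283, 0.3, 1.521, -0, 1.321, -0.067], TCP at [0.191, -0.516, 0.205] pointing down, gripper open.
Joint ranges: [-3.03, 3.03], [-0.79, 2.21], [0.23, 2.52], [-1.04, 4.18], [0, 3.07], [-2.55, 2.55]. Speed limits (rad/s): [2.22, 2.22, 2.57, 3.14, 3.14, 3.14].

### API

Orientations are given as [roll, pitch, yaw] about the fixed x, y, z axes, in that order (R = Rz(yaw) Ry(pitch) Rx(roll)).
In Python, from station import monitor, camera, ctrl gives the robot as it stands.
- The arm moves only by the tool apply_moves, never from a script. Its argument "plan" is one flat list of numbers, 4 for each row, row after row: the shift along the tool's x, y, z in mm, then the turn about the tool's z in rad. In form: [dx, dy, dz, spin, dx, dy, dz, spin, ...]. A call has 1 to 20 rows; each row shifts and turns the commanded pose from where the row before left it, along the tool's axes as they then stand; what a row does not reach is not made up. A row lasts 1/10 s, in which the tool goes at most 50 mm and 8.59 degrees, less where a joint would pass 70% of its speed; a pose out of reach is approached as far as the arm can. A call is refused whole if a number of a shift passes 50 or a number of a turn 0.15, either way. A call with a gripper value outside its range is refused whole. "hand" is the gripper command: -1 is shut, 1 is fully open, values between are in proportion, set as the call begins (left out, the last holds). The fingers move at their own pace and stop on an object; "squeeze" is the grip in N (left out, the last holds). Time passes only in rows, so rows that do not move let the fingers close. It gives the time, the measured TCP pose, the force, the opening and the grip force at its end, in the units of the state.
- monitor.get_obs(): the state, without advancing time (a new reading comes with each control period).
- camera(name): name is "scene" or "side" or "wrist"; returns a dict with "image" (384x512x3 uint8, red, green, blue), "range_z" (384x512 float32, m along the optical axis (not along the pixel's ray), 0 where there is no reading), "mtx" (3x3 intrinsics, pixels), "distortion" ([k1, k2, p1, p2, k3] as OpenCV has them; the pictures are not rectified), "rvec" (rotation vector, rad) and "tvec" (3), from world to camera coordinates, as OpenCV has them. Camera axes: x right, y down, z forward; pixel columns grow to the right and rows downward; lengths in m; the calibration is good to about 2 mm. A picture is of the moment at which its call begins.
- ctrl.hand_in(): hands the job in; it is judged then, once.
The state is a dict: "time_s": time; "qpos": joint angles; "joint_vel": joint speeds; "tau": joint torques, N m; "ee_pos": TCP position; "eef_rot": TCP orientation; "force": force on the tool from outside, world axes, zero at the start; "moment": the same for the moment, N m; "grip_width": finger opening in m; "grip_force": force on a finger pad.
Only numpy, scipy, OpenCV 4.12 (cv2) and the standard library are available. Lean on these libraries where they do the work, as an engineer would, in place of code of your own. Each camera call takes 0.05 s, during which the arm holds its last target. There are 200 camera calls.

### The job

Get the preamplifier ready for its start-up: first stand the loose plug-in module on edge in the empty slot of its top deck, pushed right down, and let go of it. Then put the loose volume knob with the two flat sides onto the bare D-shaped shaft, turned so that its pointer line matches the shaft's flat, push it fully home and press it, with the spring-loaded shaft, all the way down; the program finishes while the robot is still holding the knob pressed down. Leave the other things on the table where they are.

Things in the scene. Friction and masses are not known exactly. Their poses are not given: they have to be found in the camera images.
- module: loose plug-in module, a flat upright aluminium cassette 90 long (its x) x 16 thick (its y) x 95 mm high, about 0.16 kg; it starts standing on its long edge on the table. Origin: centre of its underside, z up. The lowest 10 mm taper to a foot 82 x 9 mm. It is the same either way round, and is best pinched across its thickness from above, near its top.
- slot: the one empty slot among three in the preamplifier's top deck (its position among the three varies); the other two hold fixed modules of the same size, 55 mm apart from centre to centre. Origin: centre of the slot's floor, 45 mm below the deck. The slot is 98 mm long (its x) and 20 mm wide (its y); z up. A module fully in stands on the floor and rises 50 mm above the deck.
- amp: the preamplifier, a fixed flat silver box 220 (its x) x 340 (its y) x 65 mm high; origin at the centre of its underside, deck at 65 mm. The slots lie in its +y half, the shaft in its -y half.
- knob: loose aluminium volume knob, 34 mm high, a 46 mm round body with two grip flats 30 mm apart (the flats face its +y and -y), about 0.11 kg. A black pointer line on top runs from the centre to its +x end. Origin: centre of its underside. It starts bore down on the table. The D-shaped bore underneath is 16 mm deep, 18.6 mm across, with its flat on the +x side, 5.2 mm from the axis; it starts at the underside.
- shaft_tip (a point): centre of the top end of the upright D-shaped steel shaft, 16 mm across, which stands 24 mm out of the deck; its flat (a slightly darker face) faces the +x axis of this frame and lies 4 mm from the axis; z up. The top 3 mm are bevelled. The knob fits in one way only: its x axis along this x axis (to about 8 degrees). With the knob home its underside is 16 mm below this point, and 8 mm above the deck before pressing.
- push (a joint): how far the shaft is pressed down into the deck, 0 (out, as at the start) to 0.005 m (fully down). A spring pushes it back: about 5 N starts it, about 9 N holds it fully down; it comes up when let go.
- shaft (a joint): turn of the shaft about its upright axis relative to the preamplifier, rad, counter-clockwise from above; stiff (0.08 N m of friction), it stays where it is.
- spare_knob: bystander: a small plain round knob, 28 mm across and 20 mm high, without flats. Leave it alone.
- remote: bystander: black remote control 45 x 150 x 18 mm.
- record_puck: bystander: dark record weight, 72 mm across, 50 mm high.
- cleaner: bystander: bottle 48 mm across, 130 mm high.
- screwdriver: bystander: screwdriver 170 mm long.
- mug: bystander: white mug 76 mm across, 90 mm high.
- cartridge_box: bystander: white box 55 x 55 x 35 mm.
Mind the look-alikes: they are no part of the job. Leave any pink or red look-alike of the knob alone.

How it is judged:
On the way, in this order (a step that is already met when the one before it is completed fails the run):
1. the module stands fully down in the empty slot, released (z of module in the frame of slot below 0.005 m and horizontal distance between module and slot below 0.007 m and angle between module's own z axis and vertical below 0.14 rad and angle between the x axis of module and the x axis of slot, either way round below 0.12 rad and contact force between module and the fingers below 0.1 N), for 0.2 s.
2. the knob is home on the shaft, its flat matched (z of knob in the frame of shaft_tip below -0.013 m and horizontal distance between knob and shaft_tip below 0.004 m and angle between the x axis of knob and the x axis of shaft_tip, either way round below 0.26 rad and angle between knob's own z axis and vertical below 0.12 rad), for 0.2 s.
At the end, for the whole second after the job is handed in: Module untouched in the empty slot (5 mm of its floor, 7 mm of centre, 8 deg of upright). Knob on the shaft: underside 13 mm or more below its tip, centred to 4 mm, x axes within 15 deg, tilt under 7 deg, and the fingers hold it pressed, the shaft over 3.5 of its 5 mm down. Bystanders within 30 mm (all of step 1 and all of step 2 and value of joint push above 0.0035 m and contact force between knob and the fingers above 2 N); the arm keeps its last pose, push and grip.
It fails at once if a bystander is moved more than 30 mm (distance of any of remote, spare_knob, record_puck, cleaner, screwdriver, mug, cartridge_box from where it was at the start of the episode above 0.03 m).
It also fails if it takes over 67 s, if anything falls off the work surface, if the arm or the gripper's body presses on something with over 40 N, if the wrist force passes 120 N, or if a joint passes its speed limit or range.

## Working session

There is one attempt and no reset: what is moved stays moved. The work goes in short steps, Python scripts to look and compute and a tool call to move; the robot and the scene stay as the last step left them, time stands still between calls to the robot, and variables do not carry over. Pictures are saved under pics/ and viewed, at most 10 in all, crops included, and the job is handed in when it is done.

Besides the shell and the picture viewer there is one more tool, called after "Call:" as a command line: name --argument value ..., lists and objects as JSON in quotes. apply_moves: Moves the arm, as the interface text tells. Its arguments: {"type":"object","properties":{"plan":{"type":"array","items":{"type":"number"}},"hand":{"type":"number"},"squeeze":{"type":"number"}},"required":["plan"]}

```bash
mkdir -p pics; ls; cat > h.py <<'E'
import numpy as np, cv2
from scipy.spatial.transform import Rotation as Ro
from station import monitor, camera, ctrl
def cloud(c):
    h,w=c["range_z"].shape
    uv=np.stack(np.meshgrid(np.arange(w),np.arange(h)),-1).reshape(-1,1,2).astype(np.float64)
    n=cv2.undistortPoints(uv,c["mtx"],np.array(c["distortion"])).reshape(h,w,2)
    z=c["range_z"]; P=np.dstack([n*z[...,None],z])
    R=cv2.Rodrigues(np.array(c["rvec"],float))[0]
    W=(P-np.array(c["tvec"]).reshape(3))@R
    W[z==0]=np.nan
    return W
def save(n,im): cv2.imwrite("pics/"+n+".png",im[...,::-1])
def proj(c,p):
    return cv2.projectPoints(np.array(p,float).reshape(-1,3),np.array(c["rvec"],float),np.array(c["tvec"],float),c["mtx"],np.array(c["distortion"]))[0].reshape(-1,2)
E
python3 - <<'E'
from h import *
a=camera("scene");b=camera("side")
np.savez("s0.npz",**{k+"_"+q:v for q,c in(("a",a),("b",b)) for k,v in c.items()}, Wa=cloud(a),Wb=cloud(b))
save("scene0",a["image"]);save("side0",b["image"])
print(monitor.get_obs(), ctrl.tcp_to_grasp)
E
```

```text
pics
{'time_s': 0.1, 'qpos': array([-1.28262763e+00,  3.00432867e-01,  1.52148615e+00, -1.08118734e-05,
        1.32066233e+00, -6.66123025e-02]), 'joint_vel': array([ 0.00111935, -0.00150407, -0.00233758,  0.0001446 ,  0.00137331,
        0.00050809]), 'tau': array([ 3.18633749e-03, -5.32642508e+01, -3.53284121e+01,  7.10403803e-02,
        2.35024269e-02, -4.20658921e-05]), 'ee_pos': array([ 0.19098943, -0.51554745,  0.20494745]), 'eef_rot': array([-3.14060546e+00, -5.53608296e-05,  3.54783652e-01]), 'force': array([ 0.51037812, -0.51032842,  0.16824288]), 'moment': array([-0.03420387, -0.02424415,  0.01158698]), 'grip_force': 0.0, 'grip_width': 0.09390263105756981} -0.0188
```

View pics/scene0.png

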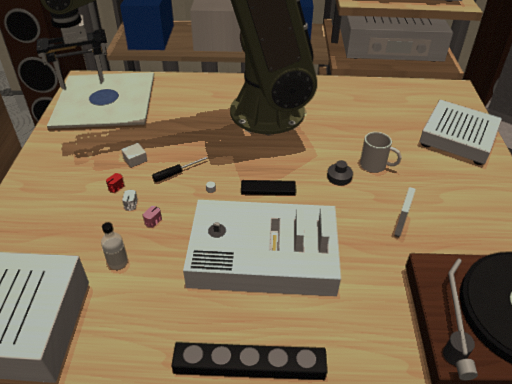

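View pics/side0.png

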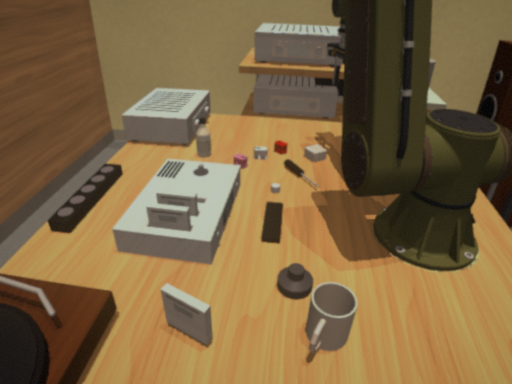

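Scene picture: silver knob at (130,200). Look-alikes are the red one (116,183), the pink one (152,216), the plain spare knob (210,187) and the white cartridge box (134,155). I choose (130,200) because it is silver with flats. The loose module stands at (404,212); the modules at (298,228) and (322,228) are fixed. The empty slot is at (275,235) and the shaft at (216,230).

```bash
cat > m0.py <<'E'
from h import *
d=np.load("s0.npz")
for q in "ab":
    W=d["W"+q]; im=d["image_"+q].astype(int)
    def rep(name,m,top=None):
        p=W[m&np.isfinite(W[...,2])]
        if len(p)<5: print(q,name,len(p));return
        r=cv2.minAreaRect((p[:,:2]*1000).astype(np.float32))
        print(q,name,len(p),"zmax",np.round(np.percentile(p[:,2],[2,50,98]),3),"rect mm",np.round(r[0],1),np.round(r[1],1),round(r[2],1))
    def near(u,v,r): 
        y,x=np.mgrid[:384,:512]; return (abs(x-u)<r)&(abs(y-v)<r)
    z=W[...,2]
    if q=="a":
        rep("knob",near(130,200,14)&(z>.028)&(z<.05)); rep("knoball",near(130,200,14)&(z>.006))
        rep("mod",near(404,212,30)&(z>.088)&(z<.11)); rep("deck",near(263,245,85)&(z>.055)&(z<.075))
        rep("fix1",near(297,225,10)&(z>.105)&(z<.13)); rep("fix2",near(322,225,10)&(z>.105)&(z<.13))
        rep("shaft",near(216,230,14)&(z>.078)&(z<.1))
    else:
        rep("knob",near(260,152,9)&(z>.028)&(z<.05)); rep("mod",near(187,315,45)&(z>.088)&(z<.11))
        rep("deck",near(182,205,65)&(z>.055)&(z<.075))
        rep("shaft",near(201,170,10)&(z>.078)&(z<.1))
        rep("fix",near(175,210,40)&(z>.105)&(z<.13))
im=np.hstack([cv2.resize(d["image_a"][160:240,80:180],(400,320),interpolation=cv2.INTER_CUBIC),cv2.resize(d["image_a"][195:275,185:285],(400,320),interpolation=cv2.INTER_CUBIC)])
save("crop0",im)
E
python3 m0.py
```

```text
a knob 146 zmax [0.029 0.035 0.039] rect mm [ 471.8 -343.3] [104.6  37.9] 25.4
a knoball 247 zmax [0.007 0.032 0.039] rect mm [ 445.7 -348.4] [147.7  57.1] 55.2
a mod 165 zmax [0.089 0.096 0.099] rect mm [495.4 348. ] [14.3 93. ] 67.5
a deck 10154 zmax [0.059 0.066 0.07 ] rect mm [513.5  19.5] [374.6 402. ] 88.4
a fix1 150 zmax [0.106 0.116 0.119] rect mm [603.2  79.7] [15.6 65.8] 87.9
a fix2 151 zmax [0.109 0.116 0.119] rect mm [605.  135.5] [16.9 58.4] 89.2
a shaft 43 zmax [0.079 0.087 0.092] rect mm [ 586.8 -109.9] [14.7 12.1] 86.4
b knob 67 zmax [0.029 0.034 0.036] rect mm [ 449.6 -352.5] [40.4 32.9] 5.7
b mod 582 zmax [0.088 0.095 0.097] rect mm [494.5 349.7] [17.9 90.4] 67.7
b deck 5605 zmax [0.057 0.065 0.069] rect mm [598.7 -77.5] [502.  222.4] 88.7
b shaft 25 zmax [0.079 0.086 0.089] rect mm [ 585.3 -107. ] [13.4  9.7] 52.6
b fix 673 zmax [0.105 0.114 0.116] rect mm [593.  109.2] [75.  91.6] 88.4
```

```bash
python3 - <<'E'
from h import *
d=np.load("s0.npz")
for n,(u,v) in dict(mug=(376,150),puck=(340,172),bottle=(113,250),remote=(268,187),spare=(210,186),pink=(152,213),red=(116,181),driver=(180,170)).items():
    print(n,np.round(d["Wa"][v,u],3))
E
```

```text
mug [0.29  0.302 0.083]
puck [0.332 0.205 0.035]
bottle [ 0.661 -0.336  0.073]
remote [0.383 0.008 0.019]
spare [ 0.39  -0.148  0.023]
pink [ 0.507 -0.282  0.034]
red [ 0.396 -0.401  0.038]
driver [ 0.322 -0.24   0.017]
```

View pics/crop0.png

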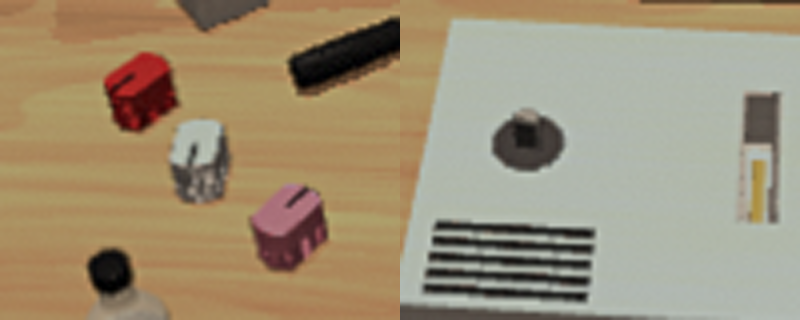

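The crop confirms the silver knob at (130,200), with its pointer running towards +x (down in the image). The empty slot shows its lit floor, and the D shaft is bare. I'll go above the amp first and look with the wrist camera.

Call:
apply_moves --plan '[33, -22, -7, 0, 33, -22, -7, 0, 33, -22, -7, 0, 33, -22, -7, 0, 33, -22, -7, 0, 33, -22, -7, 0, 33, -22, -7, 0, 33, -22, -7, 0, 33, -22, -7, 0, 33, -22, -7, 0, 33, -22, -7, 0, 33, -22, -7, 0, 33, -22, -7, 0, 33, -22, -7, 0, 33, -22, -7, 0, 33, -22, -7, 0, 0, 0, 0, -0.12, 0, 0, 0, -0.12, 0, 0, 0, -0.12, 0, 0, 0, 0]' --hand 0.2

```text
time_s: 2.1
ee_pos: [0.5638, -0.0021, 0.317]
eef_rot: [-3.141, 0.001, 0.717]
force: [0.3, -0.1, 0.2]
grip_width: 0.0564
grip_force: 0.0
```

```bash
python3 - <<'E'
from h import *
c=camera("wrist"); save("w1",c["image"]); W=cloud(c); np.savez("w1.npz",W=W,**c)
o=monitor.get_obs(); print(o["ee_pos"],o["eef_rot"],o["time_s"], W[192,256])
E
```

```text
[ 0.56383886 -0.00222729  0.31715313] [-3.14117948e+00  4.01389450e-04  7.12290377e-01] 2.15 [ 0.53344391 -0.03286896  0.06687869]
```

View pics/w1.png

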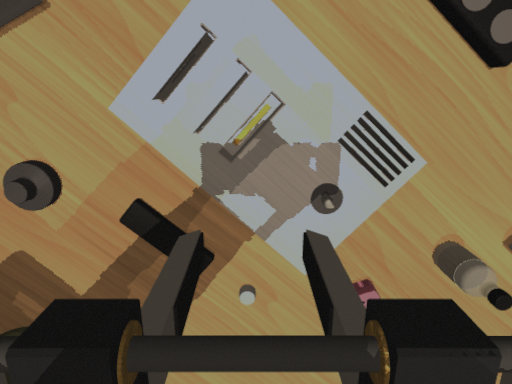

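Wrist view: empty slot at (252,128), shaft at (327,198), the fixed modules' tops at (186,65) and (222,97). Spin is about the down-pointing z, so +spin lowers yaw.

```bash
python3 - <<'E'
from h import *
d=np.load("w1.npz");W=d["W"];z=W[...,2];X=W[...,0];Y=W[...,1]
def rep(n,m):
    p=W[m]; r=cv2.minAreaRect((p[:,:2]*1000).astype(np.float32)); print(n,len(p),np.round(p[:,2].mean(),4),np.round(r[0],1),np.round(r[1],1),round(r[2],2))
amp=(X>.45)&(X<.72)&(Y<.22)&(Y>-.2)
rep("deck",amp&(z>.06)&(z<.07))
rep("fixes",amp&(z>.108)&(z<.13))
rep("f1",amp&(z>.108)&(z<.13)&(Y<.107)); rep("f2",amp&(z>.108)&(z<.13)&(Y>.107))
rep("slot",amp&(z<.055)&(abs(Y-.027)<.03)&(abs(X-.593)<.07))
s=amp&(z>.082)&(z<.095)&(Y<-.08); rep("shaft",s); rep("shafttop",s&(z>.0875))
print(np.round(np.c_[W[s]*1000],0)[::4].tolist())
print(np.nanpercentile(z[s],[5,50,95]))
u=cv2.resize(d["image"][170:225,295:365],(700,550),interpolation=cv2.INTER_CUBIC); save("shaft1",u)
E
```

```text
deck 41273 0.0657 [600.2   1.1] [341.7 221.2] 88.57
fixes 2894 0.1154 [592.6 109.3] [71.3 90.1] 88.46
f1 1339 0.1155 [591.8  81.8] [16.4 90.1] 88.49
f2 1555 0.1153 [593.1 136.5] [16.7 89.4] 88.46
slot 1206 0.0245 [590.4  26. ] [18.8 98.5] 88.12
shaft 109 0.0884 [ 586.  -107.2] [15.4 11.6] 86.13
shafttop 79 0.0892 [ 586.5 -107.5] [14.1 10.5] 85.67
[[590.0, -100.0, 85.0], [588.0, -100.0, 85.0], [592.0, -103.0, 88.0], [589.0, -101.0, 88.0], [592.0, -105.0, 87.0], [588.0, -101.0, 89.0], [591.0, -105.0, 89.0], [586.0, -101.0, 88.0], [589.0, -105.0, 89.0], [584.0, -102.0, 88.0], [588.0, -105.0, 90.0], [591.0, -109.0, 87.0], [585.0, -103.0, 90.0], [588.0, -108.0, 89.0], [581.0, -103.0, 86.0], [585.0, -106.0, 89.0], [588.0, -109.0, 90.0], [580.0, -104.0, 87.0], [584.0, -106.0, 90.0], [587.0, -110.0, 91.0], [580.0, -106.0, 87.0], [584.0, -108.0, 90.0], [587.0, -112.0, 90.0], [581.0, -107.0, 90.0], [585.0, -111.0, 89.0], [580.0, -109.0, 87.0], [584.0, -112.0, 90.0], [582.0, -113.0, 87.0]]
[0.08505013 0.08857391 0.09045954]
```

View pics/shaft1.png

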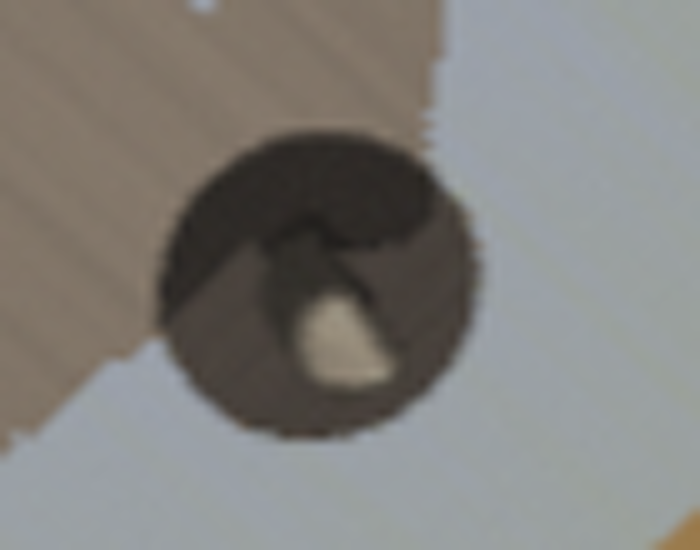

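Amp yaw is about -1.5°, the slot at (590.5, 26.5) mm, and the shaft's flat faces about +x. Joint 6's range calls for yaw 2.75 at the module.

Call:
apply_moves --plan '[20, -35, 7, 0, 20, -35, 7, 0, 20, -35, 7, 0, 20, -35, 7, 0, 20, -35, 7, 0, 20, -35, 7, 0, 20, -35, 7, 0, 20, -35, 7, 0, 18, -31, 10, 0, 0, 0, 0, -0.136, 0, 0, 0, -0.136, 0, 0, 0, -0.136, 0, 0, 0, -0.136, 0, 0, 0, -0.136, 0, 0, 0, -0.136, 0, 0, 0, -0.136, 0, 0, 0, -0.136, 0, 0, 0, -0.136, 0, 0, 0, -0.136, 0, 0, 0, -0.136]'

```text
time_s: 4.15
ee_pos: [0.4945, 0.3492, 0.2513]
eef_rot: [-3.141, -0.0, 2.212]
force: [0.1, -0.2, -1.0]
grip_width: 0.0559
grip_force: 0.0
```

Call:
apply_moves --plan '[0, 0, 0, -0.136, 0, 0, 0, -0.136, 0, 0, 0, -0.136, 0, 0, 0, -0.136, 0, 0, 0, 0, 0, 0, 0, 0]'

```text
time_s: 4.75
ee_pos: [0.4945, 0.3492, 0.2514]
eef_rot: [-3.141, -0.0, 2.749]
force: [0.2, 0.0, 0.7]
grip_width: 0.0569
grip_force: 0.0
```

```bash
cat >> h.py <<'E'
def delta(p,yaw=None):
    o=monitor.get_obs(); R=Ro.from_euler("xyz",o["eef_rot"]).as_matrix()
    print("tool",np.round(o["ee_pos"]*1000,1),np.round(o["eef_rot"],3),"t",round(o["time_s"],2),"F",np.round(o["force"],1),"grip",round(o["grip_width"]*1000,1),round(o["grip_force"],1))
    print("shift mm",np.round(R.T@(np.array(p)-o["ee_pos"])*1000,1), "spin",None if yaw is None else round((o["eef_rot"][2]-yaw+np.pi)%(2*np.pi)-np.pi,3))
def rect(n,p):
    r=cv2.minAreaRect((p[:,:2]*1000).astype(np.float32)); print(n,len(p),np.round(p[:,2].mean(),4),np.round(r[0],1),np.round(r[1],1),round(r[2],2)); return r
E
python3 - <<'E'
from h import *
c=camera("wrist"); W=cloud(c); np.savez("w2.npz",W=W,**c)
m=(abs(W[...,0]-.495)<.07)&(abs(W[...,1]-.349)<.07)&(W[...,2]>.085)&(W[...,2]<.105)
r=rect("mod",W[m]); delta([r[0][0]/1000,r[0][1]/1000,.07],2.749)
E
```

```text
mod 1394 0.0957 [493.7 349.6] [15.7 89.8] 67.2
tool [494.5 349.3 251.4] [-3.142 -0.     2.749] t 4.8 F [-0.6  0.4  0.3] grip 56.4 0.0
shift mm [  0.9   0.  181.4] spin 0.0
```

Call:
apply_moves --plan '[1, 0, 30, 0.005, 0, 0, 30, 0, 0, 0, 30, 0, 0, 0, 30, 0, 0, 0, 30, 0, 0, 0, 20, 0, 0, 0, 12, 0, 0, 0, 7, 0, 0, 0, 0, 0, 0, 0, 0, 0]'

```text
time_s: 5.8
ee_pos: [0.494, 0.35, 0.0634]
eef_rot: [3.14, 0.001, 2.749]
force: [0.6, 0.6, 0.1]
grip_width: 0.0565
grip_force: 0.0
```

Call:
apply_moves --plan '[0, 0, 0, 0, 0, 0, 0, 0, 0, 0, 0, 0, 0, 0, 0, 0, 0, 0, 0, 0, 0, 0, 0, 0, 0, 0, 0, 0, 0, 0, 0, 0]' --hand -1 --squeeze 30

```text
time_s: 6.6
ee_pos: [0.4936, 0.3497, 0.0625]
eef_rot: [3.141, 0.0, 2.75]
force: [0.2, 0.8, 0.1]
grip_width: 0.016
grip_force: 30.0
```

Call:
apply_moves --plan '[0, 0, -15, 0, 0, 0, -30, 0, 0, 0, -35, 0, 0, 0, -35, 0, 0, 0, -35, 0, -20, -25, 0, 0, -25, -31, 0, 0, -25, -31, 0, 0, -25, -31, 0, 0, -25, -31, 0, 0, -25, -31, 0, 0, -25, -31, 0, 0, -25, -31, 0, 0, -18, -19, 0, 0, 0, 0, 0, -0.122, 0, 0, 0, -0.122, 0, 0, 0, -0.122, 0, 0, 0, 0, 0, 0, 0, 0]'

```text
time_s: 8.5
ee_pos: [0.5907, 0.0272, 0.213]
eef_rot: [3.142, 0.0, 3.112]
force: [0.9, 0.3, -1.7]
grip_width: 0.0158
grip_force: 30.0
```

```bash
python3 - <<'E'
from h import *
c=camera("wrist"); W=cloud(c); np.savez("w3.npz",W=W,**c); save("w3",c["image"])
s=camera("scene");np.savez("s3.npz",**s)
b=camera("side");Wb=cloud(b)
X,Y,z=W[...,0],W[...,1],W[...,2]
amp=(X>.45)&(X<.72)&(Y<.22)&(Y>-.2)
rect("slot",W[amp&(z<.055)&(abs(Y-.027)<.03)&(abs(X-.593)<.07)])
rect("fix",W[amp&(z>.108)&(z<.125)&(Y>.06)])
sh=W[amp&(z>.082)&(z<.095)&(Y<-.08)]
if len(sh)>8: rect("shaft",sh)
for n,V in(("w",W),("b",Wb),("a",cloud(s))):
    p=V[(abs(V[...,0]-.59)<.07)&(abs(V[...,1]-.0265)<.02)&(V[...,2]>.14)&(V[...,2]<.24)]
    if len(p)>20: print(n,len(p),np.round(np.percentile(p,[1,50,99],axis=0),4).tolist())
delta([.5905,.0265,.2125],3.1155)
E
```

```text
slot 467 0.0229 [557.1  26.9] [20.1 27.5] 88.45
fix 4420 0.1152 [592.6 108.9] [72.9 90.3] 88.58
shaft 229 0.088 [ 585.5 -108.1] [16.8 12.5] 80.09
w 1612 [[0.5458, 0.0085, 0.1631], [0.5465, 0.0285, 0.2246], [0.582, 0.0459, 0.2398]]
b 1355 [[0.5461, 0.023, 0.1518], [0.5869, 0.0345, 0.1962], [0.6367, 0.0455, 0.2393]]
a 306 [[0.5969, 0.0084, 0.1554], [0.6352, 0.0256, 0.2166], [0.6394, 0.0455, 0.2396]]
tool [590.7  27.2 212.7] [3.142 0.    3.114] t 8.65 F [ 0.1 -0.1 -1.4] grip 15.7 30.0
shift mm [ 0.2 -0.7  0.2] spin -0.002
```

View pics/w3.png

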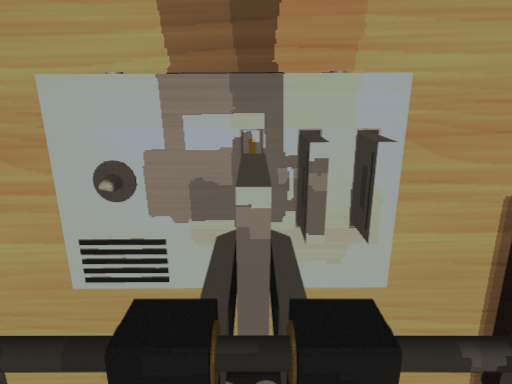

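The wrist view shows the module held square over the slot (252,150), with the fixed neighbours clear at (312,185) and (368,185). I'll lower it in.

Call:
apply_moves --plan '[1, -0.7, 20, 0, 0, 0, 30, 0, 0, 0, 20, 0, 0, 0, 8, 0, 0, 0, 8, 0, 0, 0, 8, 0, 0, 0, 8, 0, 0, 0, 8, 0, 0, 0, 8, 0, 0, 0, 6, 0, 0, 0, 4, 0, 0, 0, 2, 0, 0, 0, 0, 0]'

```text
time_s: 9.95
ee_pos: [0.5899, 0.0265, 0.0826]
eef_rot: [3.142, 0.0, 3.116]
force: [0.5, -0.0, -2.0]
grip_width: 0.0157
grip_force: 30.0
```

Call:
apply_moves --plan '[0, 0, 1, 0, 0, 0, 1, 0, 0, 0, 0.5, 0, 0, 0, 0, 0]'

```text
time_s: 10.35
ee_pos: [0.5902, 0.0264, 0.0824]
eef_rot: [-3.142, 0.002, 3.116]
force: [-10.6, -0.3, 21.3]
grip_width: 0.016
grip_force: 30.0
```

It is on the floor of the slot (21 N up). Release and rise.

Call:
apply_moves --plan '[0, 0, -1.5, 0, 0, 0, 0, 0, 0, 0, 0, 0, 0, 0, 0, 0, 0, 0, 0, 0]' --hand -0.23

```text
time_s: 10.85
ee_pos: [0.5897, 0.0264, 0.0813]
eef_rot: [3.142, -0.0, 3.116]
force: [-0.6, -0.4, 0.6]
grip_width: 0.0362
grip_force: 0.0
```

Call:
apply_moves --plan '[0, 0, -5, 0, 0, 0, -15, 0, 0, 0, -30, 0, 0, 0, -40, 0, 0, 0, -40, 0, 0, 0, -40, 0, 0, 0, 0, 0]'

```text
time_s: 11.55
ee_pos: [0.5912, 0.0265, 0.2588]
eef_rot: [3.142, 0.01, 3.116]
force: [0.3, -0.4, 0.5]
grip_width: 0.0361
grip_force: 0.0
```

```bash
python3 - <<'E'
from h import *
for n in("wrist","scene","side"):
    c=camera(n); W=cloud(c); X,Y,z=W[...,0],W[...,1],W[...,2]
    p=W[(abs(X-.59)<.06)&(abs(Y-.0265)<.025)&(z>.1)&(z<.135)]
    if len(p)>9: rect(n,p); print(np.percentile(p[:,2],[5,50,95]))
    if n=="wrist":
        q=W[(abs(X-.587)<.02)&(abs(Y+.107)<.02)&(z>.085)&(z<.095)]; 
        if len(q)>9: rect("shaft",q)
delta([.45,-.35,.25],0)
print(monitor.get_obs()["qpos"])
E
```

```text
wrist 1508 0.1155 [590.4  26.3] [16.4 90. ] 88.07
[0.11441903 0.11572359 0.11692532]
shaft 154 0.0885 [ 585.7 -108. ] [15.1 12.7] 81.78
scene 242 0.1151 [591.7  26.1] [92.8 16.1] 0.29
[0.10537424 0.11599991 0.11859551]
side 340 0.1106 [590.3  27.3] [20.9 91.9] 88.97
[0.10126723 0.11280946 0.11602891]
tool [589.5  26.5 251.5] [-3.142 -0.     3.116] t 11.7 F [ 0.6 -0.1 -0.6] grip 35.8 0.0
shift mm [ 129.7 -379.9    1.5] spin 3.116
[-1.71897811e-02  3.61232780e-01  1.33343704e+00 -1.08873059e-05
  1.44702249e+00 -1.56220908e+00]
```

The module is fully down (top at 115.5 mm, same as its fixed neighbours). Now a close look at the shaft on the way to the knob.

Call:
apply_moves --plan '[12, -34, 5, 0, 12, -34, 15, 0, 12, -34, 20, 0, 11, -33, 20, 0, 0, 0, 0, 0, 0, 0, 0, 0]' --hand 0.2

```text
time_s: 12.3
ee_pos: [0.5388, -0.1075, 0.1906]
eef_rot: [3.141, -0.002, 3.114]
force: [-0.3, -0.0, 0.3]
grip_width: 0.0566
grip_force: 0.0
```

```bash
cat > shaft.py <<'E'
from h import *
import sys
c=camera("wrist"); W=cloud(c); np.savez(sys.argv[1]+".npz",W=W,**c)
X,Y,z=W[...,0],W[...,1],W[...,2]
near=(abs(X-.587)<.025)&(abs(Y+.107)<.025)
for lo,hi in((.075,.095),(.083,.095),(.0865,.095)):
    q=W[near&(z>lo)&(z<hi)]
    if len(q)>9: rect("shaft>%g"%lo,q)
print("top z",np.percentile(q[:,2],[50,90]))
u,v=proj(c,[.587,-.107,.089])[0]; print(u,v)
u0,v0=int(max(0,u-32)),int(max(0,v-28))
save(sys.argv[1],cv2.resize(c["image"][v0:v0+56,u0:u0+64],None,fx=10,fy=10,interpolation=cv2.INTER_CUBIC)); print(u0,v0)
delta([.42,-.35,.22])
E
python3 shaft.py w4
```

```text
shaft>0.075 274 0.0863 [ 585.  -108.6] [15.8 12.1] 83.41
shaft>0.083 213 0.0884 [ 585.1 -108.6] [15.4 12.1] 88.09
shaft>0.0865 183 0.0889 [ 585.3 -108.6] [15.4 11.7] 87.95
top z [0.08911591 0.09031006]
254.36401892379126 245.56181887040572
222 217
tool [ 539.3 -106.9  191.3] [ 3.141e+00 -1.000e-03  3.116e+00] t 12.35 F [0.6 0.5 0.7] grip 56.6 0.0
shift mm [ 112.9 -246.1  -28.7] spin None
```

View pics/w4.png

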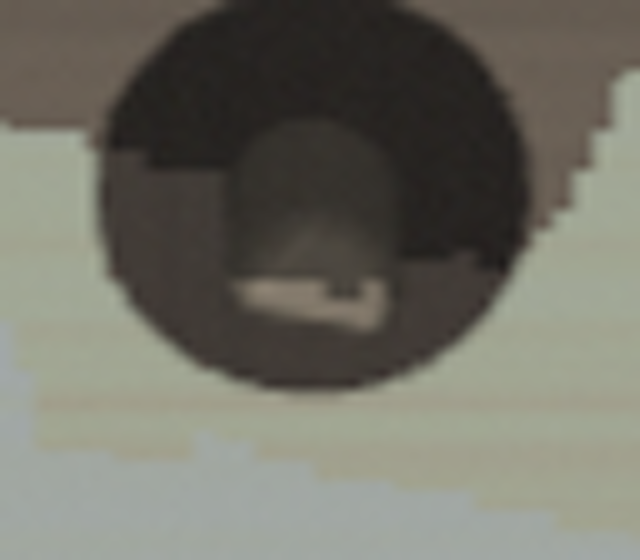

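The crop shows the shaft top, straight edge at the bottom (+x side), with partial gripper shadow. I'll fit that edge from depth and check the patch's direction.

```bash
python3 - <<'E'
from h import *
for f in("w1","w3","w4"):
    W=np.load(f+".npz")["W"];X,Y,z=W[...,0],W[...,1],W[...,2]
    q=W[(abs(X-.587)<.025)&(abs(Y+.107)<.025)&(z>.078)&(z<.095)]*1000
    # fit D: axis(cx,cy), angle a maximizing area overlap: use hull
    xy=q[q[:,2]>85,:2]
    from scipy.optimize import minimize
    h=cv2.convexHull(xy.astype(np.float32)).reshape(-1,2); 
    seg=np.concatenate([h[i]+(h[(i+1)%len(h)]-h[i])*np.linspace(0,1,max(2,int(np.linalg.norm(h[(i+1)%len(h)]-h[i])*3)))[:,None] for i in range(len(h))])
    def cost(p):
        d=seg-p[:2]; ca,sa=np.cos(p[2]),np.sin(p[2]); x=d@[ca,sa]; r=np.hypot(*d.T)
        e=np.maximum(r-p[3],x-p[3]+4); return np.abs(e).mean()
    best=min((minimize(cost,[*(xy.mean(0)+1.5*np.array([np.cos(a),np.sin(a)])),a,8],method="Nelder-Mead",options=dict(maxiter=4000)) for a in np.linspace(-3.1,3.1,16)),key=lambda r:r.fun)
    print(f,len(xy),best.x.round(2),np.degrees(best.x[2]).round(1),best.fun.round(2))
    for y in np.arange(-117,-98,2):
        s=xy[abs(xy[:,1]-y)<1]; 
        if len(s): print(y,s[:,0].min().round(1),s[:,0].max().round(1),end=" | ")
    print()
c=dict(np.load("w4.npz")); u,v=222,217
print("patch px world", [np.round(c["W"][v+b//10,u+a//10]*1000,0).tolist() for a,b in((240,287),(290,300),(375,325),(375,285),(315,130),(315,220),(315,260))])
E
```

```text
w1 104 [ 5.8761e+02 -1.0739e+02 -1.5000e-01  7.7700e+00] -8.8 0.24
-115 585.2 589.6 | -113 580.5 590.5 | -111 582.0 590.6 | -109 580.1 590.7 | -107 580.2 591.8 | -105 580.3 591.9 | -103 580.4 592.0 | -101 582.4 592.1 | -99 586.8 586.8 | 
w3 201 [ 5.8750e+02 -1.0853e+02 -1.8000e-01  8.1000e+00] -10.6 0.14
-117 585.6 587.3 | -115 581.8 590.3 | -113 580.6 590.3 | -111 580.4 591.6 | -109 579.3 591.5 | -107 579.4 591.4 | -105 580.1 591.2 | -103 581.1 592.6 | -101 583.4 591.1 | 
w4 200 [ 5.8698e+02 -1.0881e+02 -1.0000e-01  7.8700e+00] -5.8 0.12
-117 584.5 589.2 | -115 581.9 590.1 | -113 580.2 589.9 | -111 579.2 590.2 | -109 579.1 591.0 | -107 579.5 591.2 | -105 579.6 590.2 | -103 581.1 591.4 | -101 583.4 590.6 | 
patch px world [[586.0, -114.0, 90.0], [588.0, -110.0, 90.0], [591.0, -103.0, 87.0], [586.0, -103.0, 89.0], [579.0, -108.0, 71.0], [581.0, -108.0, 89.0], [584.0, -108.0, 90.0]]
```

Call:
apply_moves --plan '[-30, 0, 0, 0, -30, 0, 10, 0, -21, 0, 20, 0, 0, 0, 20, 0, 0, 0, 10, 0, 0, 0, 0, 0, 0, 0, 0, 0]'

```text
time_s: 13.05
ee_pos: [0.6205, -0.109, 0.1326]
eef_rot: [-3.141, 0.001, 3.116]
force: [0.2, 0.4, 0.3]
grip_width: 0.0562
grip_force: 0.0
```

```bash
python3 shaft.py w5
```

```text
shaft>0.075 425 0.0875 [ 585.3 -108.4] [15.8 12.8] 79.33
shaft>0.083 374 0.0886 [ 585.5 -108.3] [15.7 12.6] 79.33
shaft>0.0865 337 0.0889 [ 585.3 -108.2] [15.7 12. ] 72.73
top z [0.08911843 0.09027815]
253.90714000176746 171.00155925969327
221 143
tool [ 620.7 -109.2  133. ] [-3.141e+00  2.000e-03  3.116e+00] t 13.1 F [ 0.3 -0.8  0.5] grip 56.3 0.0
shift mm [ 194.3 -245.9  -87.3] spin None
```

View pics/w5.png

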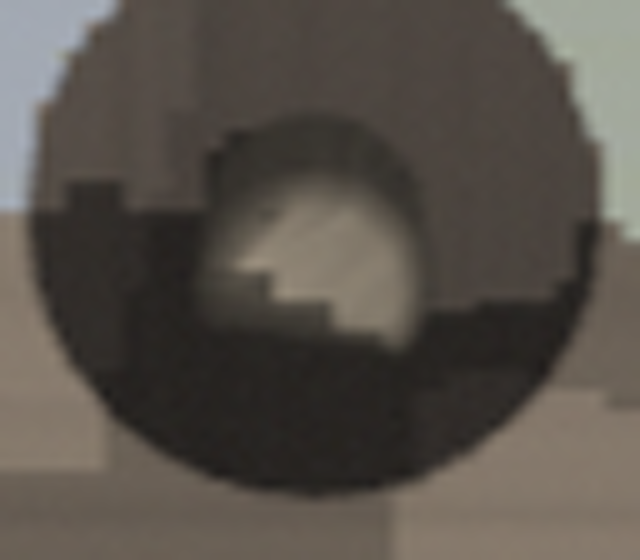

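The shaft's top is D-shaped, with its straight edge from about (205,322) to (405,350) in the crop, on the +x side. I'll fit it numerically.

```bash
python3 - <<'E'
from h import *
from scipy.optimize import minimize
for f in("w4","w5"):
  W=np.load(f+".npz")["W"];X,Y,z=W[...,0],W[...,1],W[...,2]
  near=(abs(X-.587)<.025)&(abs(Y+.107)<.025)
  for lo in(.08,.085,.087):
    xy=W[near&(z>lo)&(z<.095)][:,:2]*1000
    g=np.stack(np.meshgrid(np.arange(572,602,.25),np.arange(-124,-92,.25)),-1).reshape(-1,2)
    from scipy.spatial import cKDTree
    occ=(cKDTree(xy).query(g)[0]<.6).astype(float)
    def cost(p):
        d=g-p[:2]; x=d@[np.cos(p[2]),np.sin(p[2])]; s=np.minimum(p[3]-np.hypot(*d.T),p[4]-x)
        return ((1/(1+np.exp(-np.clip(s*4,-50,50)))-occ)**2).sum()
    b=min((minimize(cost,[587,-108.3,a,7.8,4],method="Nelder-Mead",options=dict(maxiter=3000)) for a in(-.4,-.15,.1)),key=lambda r:r.fun)
    print(f,lo,b.x.round(2),np.degrees(b.x[2]).round(1),b.fun.round(0))
# image edge in w5
a=[np.array(p)/10-.5+[221,143] for p in((205,322),(405,350))]
c=dict(np.load("w5.npz")); R=cv2.Rodrigues(c["rvec"])[0]; C=-R.T@c["tvec"].reshape(3)
P=[]
for p in a:
    n=cv2.undistortPoints(p.reshape(1,1,2),c["mtx"],c["distortion"]).reshape(2); r=R.T@[*n,1]; P.append(C+r*(.0875-C[2])/r[2])
d=P[1]-P[0]; print(np.round(np.array(P)*1000,1),np.degrees(np.arctan2(d[1],d[0]))-90)
E
```

```text
w4 0.08 [ 5.8668e+02 -1.0881e+02 -8.0000e-02  8.1800e+00  4.1000e+00] -4.7 401.0
w4 0.085 [ 5.8682e+02 -1.0878e+02 -8.0000e-02  8.1400e+00  3.9600e+00] -4.6 419.0
w4 0.087 [ 5.8667e+02 -1.0896e+02 -8.0000e-02  7.5700e+00  4.0600e+00] -4.8 422.0
w5 0.08 [ 5.8692e+02 -1.0869e+02 -1.8000e-01  8.3000e+00  4.9000e+00] -10.1 134.0
w5 0.085 [ 5.8703e+02 -1.0868e+02 -1.8000e-01  8.2600e+00  4.8000e+00] -10.1 134.0
w5 0.087 [ 5.8686e+02 -1.0871e+02 -2.2000e-01  7.9200e+00  4.2700e+00] -12.6 151.0
[[ 589.7 -115.8   87.5]
 [ 592.  -102.3   87.5]] -9.635387935642214
```

Shaft flat direction is about -9°, axis at (587.0, -108.6) mm. On to the knob.

Call:
apply_moves --plan '[0, 0, -20, 0, 0, 0, -25, 0, 0, 0, -15, 0, 20, -35, 0, 0, 20, -35, 0, 0, 20, -35, 0, 0, 20, -35, 0, 0, 20, -35, 0, 0, 20, -35, 0, 0, 20, -35, 0, 0, 0, 0, 15, 0, 0, 0, 15, 0, 0, 0, 0, 0, 0, 0, 0, 0]' --hand 0.1

```text
time_s: 14.5
ee_pos: [0.4742, -0.3507, 0.1623]
eef_rot: [-3.141, 0.001, 3.116]
force: [-0.3, 0.6, 0.2]
grip_width: 0.0515
grip_force: 0.0
```

```bash
python3 - <<'E'
from h import *
c=camera("wrist"); W=cloud(c); np.savez("w6.npz",W=W,**c)
X,Y,z=W[...,0],W[...,1],W[...,2]
near=(abs(X-.45)<.035)&(abs(Y+.35)<.035)
k=near&(z>.025)&(z<.045); r=rect("knob",W[near&(z>.030)&(z<.045)])
kk=k&(c["image"].max(-1)<90)&(z>.031); 
p=W[k][:,:2].mean(0); u,v=proj(c,[*p,.034])[0]; print(p,u,v)
if kk.sum()>3: print("dark",kk.sum(),W[kk][:,:2].mean(0)*1000); rect("dark",W[kk])
u0,v0=int(max(0,u-40)),int(max(0,v-35))
save("knob1",cv2.resize(c["image"][v0:v0+70,u0:u0+80],None,fx=8,fy=8,interpolation=cv2.INTER_CUBIC)); print(u0,v0)
delta([p[0],p[1],.012])
E
```

```text
knob 1519 0.0346 [ 447.4 -354.7] [45.6 30. ] 2.59
[ 0.4462093  -0.35471246] 247.24009000153504 155.9717389663543
dark 93 [ 453.18303217 -354.26245208]
dark 93 0.0347 [ 445.4 -351. ] [43.7 25.3] 12.95
207 120
tool [ 474.4 -350.7  162.6] [-3.141e+00  1.000e-03  3.116e+00] t 14.55 F [0.1 0.5 0.1] grip 51.9 0.0
shift mm [ 28.2  -4.6 150.6] spin None
```

View pics/knob1.png

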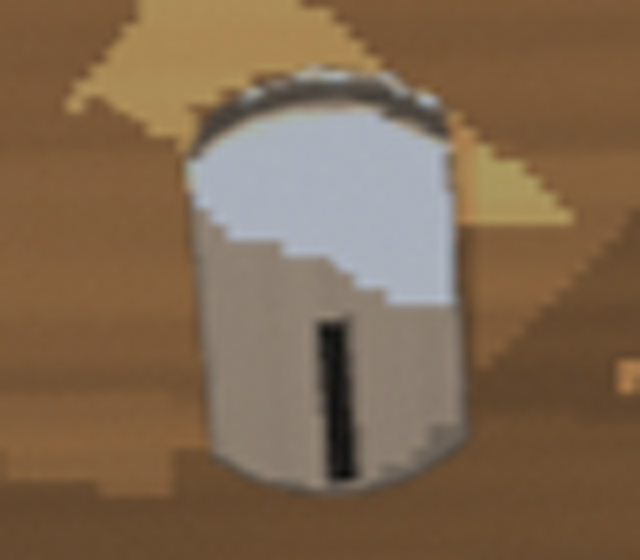

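The crop confirms the silver knob: grip flats left and right, pointer running down (+x, about +2.6°). Centre is (447.4, -354.7) mm. Grasp.

Call:
apply_moves --plan '[13, -2.4, 0, -0.035, 14, -2.4, 0, -0.035, 0, 0, 30, 0, 0, 0, 30, 0, 0, 0, 30, 0, 0, 0, 25, 0, 0, 0, 20, 0, 0, 0, 12, 0, 0, 0, 7, 0, 0, 0, 2, 0, 0, 0, 0, 0]'

```text
time_s: 15.65
ee_pos: [0.4473, -0.3555, 0.0062]
eef_rot: [-3.141, 0.001, -3.097]
force: [0.8, 0.1, 0.6]
grip_width: 0.0516
grip_force: 0.0
```

Call:
apply_moves --plan '[0, 0, 0, 0, 0, 0, 0, 0, 0, 0, 0, 0, 0, 0, 0, 0, 0, 0, 0, 0, 0, 0, 0, 0]' --hand -1 --squeeze 45

```text
time_s: 16.25
ee_pos: [0.4471, -0.3554, 0.0059]
eef_rot: [-3.141, 0.0, -3.097]
force: [-0.3, 0.4, 5.4]
grip_width: 0.0295
grip_force: 45.0
```

```bash
python3 - <<'E'
from h import *
delta([.447,-.3547,.006]); print(monitor.get_obs()["qpos"])
E
```

```text
tool [ 447.1 -355.4    5.9] [-3.141  0.    -3.097] t 16.25 F [-0.3  0.4  5.4] grip 29.5 45.0
shift mm [ 0.   0.7 -0.1] spin None
[-7.35775581e-01  5.84210022e-01  1.62212878e+00  6.85536559e-05
  9.34790186e-01 -2.35078079e+00]
```

Call:
apply_moves --plan '[0, 0, -10, 0, 0, 0, -30, 0, 0, 0, -40, 0, 0, 0, -40, 0, 0, 0, -20, 0, -18, 28, 0, 0, -22, 35, 0, 0, -22, 35, 0, 0, -22, 35, 0, 0, -22, 35, 0, 0, -22, 35, 0, 0, -23, 37, 0, 0, 0, 0, 0, 0.1, 0, 0, 0, 0.1, 0, 0, 0, 0, 0, 0, 0, 0]'

```text
time_s: 17.85
ee_pos: [0.587, -0.109, 0.1457]
eef_rot: [-3.142, -0.0, 2.988]
force: [-0.4, -0.3, -1.3]
grip_width: 0.0297
grip_force: 45.0
```

```bash
python3 - <<'E'
from h import *
o=monitor.get_obs();t=o["ee_pos"]
for n in("wrist","side","scene"):
    c=camera(n); W=cloud(c); X,Y,z=W[...,0],W[...,1],W[...,2]
    p=W[(abs(X-t[0])<.035)&(abs(Y-t[1])<.012)&(z>t[2]+.022)&(z<t[2]+.034)]
    if n=="wrist": np.savez("w7.npz",W=W,**c); save("w7",c["image"])
    if len(p)>9: rect(n,p); print(np.percentile(p,[2,50,98],axis=0).round(4).tolist())
    q=W[(abs(X-.587)<.02)&(abs(Y+.1086)<.02)&(z>.08)&(z<.095)]
    if len(q)>9: rect(n+" shaft",q)
delta([.587,-.1086,.11],np.pi-.157)
E
```

```text
wrist 3994 0.1743 [ 587.2 -109. ] [46.8 24. ] 0.08
[[0.5646, -0.1204, 0.17], [0.5842, -0.1089, 0.1745], [0.6071, -0.0975, 0.1758]]
wrist shaft 121 0.0859 [ 581.3 -108. ] [14.2  4.6] 82.85
side 43 0.1731 [ 587.1 -109. ] [23. 45.] 88.12
[[0.5647, -0.1203, 0.1679], [0.575, -0.1065, 0.1738], [0.609, -0.0973, 0.1754]]
side shaft 21 0.0862 [ 584.8 -105.9] [16.3  9.2] 74.64
scene 169 0.1749 [ 589.3 -110. ] [45.8 22. ] 4.98
[[0.5679, -0.1205, 0.1688], [0.592, -0.1093, 0.1752], [0.6111, -0.098, 0.178]]
scene shaft 39 0.0874 [ 588.3 -108.3] [13.4 14.3] 32.93
tool [ 587.1 -109.1  145.6] [3.142 0.    2.987] t 18.0 F [-0.2  0.9 -1.7] grip 30.1 45.0
shift mm [ 0.1  0.5 35.6] spin 0.003
```

View pics/w7.png

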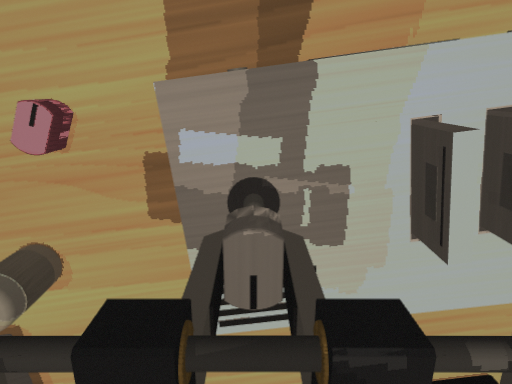

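The wrist view shows the knob held at (253,270) with its pointer down (+x), the shaft disc just above it at (253,200) and the inserted module at the right. I'll lower gently.

Call:
apply_moves --plan '[0, 0.5, 20, 0, 0, 0, 16, 0, 0, 0, 8, 0, 0, 0, 3, 0, 0, 0, 2, 0, 0, 0, 2, 0, 0, 0, 2, 0, 0, 0, 0, 0]'

```text
time_s: 18.8
ee_pos: [0.5873, -0.1083, 0.0925]
eef_rot: [-3.142, 0.0, 2.986]
force: [-0.5, -0.2, -1.7]
grip_width: 0.0295
grip_force: 45.0
```

Call:
apply_moves --plan '[0, 0, 1, 0, 0, 0, 1, 0, 0, 0, 1, 0, 0, 0, 1, 0, 0, 0, 0, 0]'

```text
time_s: 19.3
ee_pos: [0.5872, -0.1083, 0.0883]
eef_rot: [3.142, -0.0, 2.986]
force: [0.4, 0.4, -1.0]
grip_width: 0.0295
grip_force: 45.0
```

It is sliding on freely. Continue to home.

Call:
apply_moves --plan '[0, 0, 2, 0, 0, 0, 2, 0, 0, 0, 2, 0, 0, 0, 2, 0, 0, 0, 1, 0, 0, 0, 0, 0, 0, 0, 0, 0, 0, 0, 0, 0]'

```text
time_s: 20.1
ee_pos: [0.5873, -0.1084, 0.0796]
eef_rot: [-3.142, 0.0, 2.986]
force: [-0.2, 0.5, -1.3]
grip_width: 0.03
grip_force: 45.0
```

Call:
apply_moves --plan '[0, 0, 1, 0, 0, 0, 1, 0, 0, 0, 1, 0, 0, 0, 1, 0, 0, 0, 1, 0, 0, 0, 0, 0, 0, 0, 0, 0]'

```text
time_s: 20.8
ee_pos: [0.5874, -0.1084, 0.0748]
eef_rot: [-3.142, 0.001, 2.986]
force: [-2.0, 0.6, 6.2]
grip_width: 0.0294
grip_force: 45.0
```

Call:
apply_moves --plan '[0, 0, 0.7, 0, 0, 0, 0.7, 0, 0, 0, 0.6, 0, 0, 0, 0, 0, 0, 0, 0, 0]'

```text
time_s: 21.3
ee_pos: [0.5876, -0.1084, 0.0736]
eef_rot: [-3.141, 0.001, 2.986]
force: [-4.8, 0.8, 12.6]
grip_width: 0.0296
grip_force: 45.0
```

Call:
apply_moves --plan '[0, 0, 0.5, 0, 0, 0, 0, 0, 0, 0, 0, 0]'

```text
time_s: 21.6
ee_pos: [0.5877, -0.1084, 0.0736]
eef_rot: [-3.141, 0.002, 2.986]
force: [-5.5, 1.3, 17.2]
grip_width: 0.0297
grip_force: 45.0
```

```bash
python3 - <<'E'
from h import *
t=monitor.get_obs()["ee_pos"]
for n in("wrist","side","scene"):
    c=camera(n); W=cloud(c); X,Y,z=W[...,0],W[...,1],W[...,2]
    p=W[(abs(X-t[0])<.02)&(abs(Y-t[1])<.011)&(z>.095)&(z<.112)]
    if len(p)>9: rect(n+" knobtop",p); print(np.median(p[:,2]))
    p=W[(abs(X-.59)<.06)&(abs(Y-.0265)<.025)&(z>.1)&(z<.135)]
    if len(p)>9: rect(n+" mod",p)
delta(t)
E
```

```text
wrist knobtop 3220 0.1025 [ 587.7 -108.4] [40. 22.] 0.02
0.10246615480626375
wrist mod 200 0.1014 [614.2  17.9] [42.1  2.2] 0.31
side knobtop 29 0.1021 [ 588.1 -108.4] [39.2 20.9] 1.31
0.10208338861943937
side mod 340 0.1106 [590.9  26.3] [22.1 91.8] 87.24
scene knobtop 120 0.1032 [ 587.8 -108.5] [39.7 21.3] 0.32
0.1031296862416871
scene mod 242 0.1152 [591.6  26.1] [92.8 16.1] 0.31
tool [ 587.7 -108.4   73.5] [-3.141e+00  2.000e-03  2.986e+00] t 21.75 F [-6.7  1.1 16.3] grip 29.5 45.0
shift mm [-0.  0. -0.] spin None
```

The knob's top is at 102.3 mm, which means home and fully pressed (about 17 N, rigid stop), and the module hasn't moved. Handing in.

```bash
python3 -c "
from station import ctrl
print(ctrl.hand_in())"
```

```text
the job is handed in; nothing more can be done
None
```

I handed the job in at about 22 s: the module is released and fully down in the empty slot, and the silver knob is home on the shaft, flat matched, and still held pressed at the bottom stop; no verdict came back.

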